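# Stack culture dishes in a carrier and lock them with the rod

## Robot

A 6-joint arm with a two-finger parallel gripper is mounted at the origin on the work surface. World frame = base frame: x ahead of the robot, y to its left, z up, the work surface at z = 0. Lengths are in m, angles in rad, forces in N, time in s.
With the tool pointing down it reaches from about 0.375 to 0.9 m from the base axis. Payload 3.1 kg.
Tool frame: the origin (TCP) lies on the front face of the gripper's body, between the roots of the fingers; the fingertips stand 73 mm ahead of it and the grasp point (between the pads) lies 54 mm ahead of it (manip.tips_ahead is the distance from the TCP to the fingertips, in m); z points along the fingers, y is the line along which they close (so a half turn about z gives the same grasp; the last joint's range is limited). The gripper opens to 85 mm and grips with 20 to 120 N. Pads are 22 mm wide; open, the fingers measure 114 mm over their backs; the gripper's body (76 mm by 85 mm) begins 54 mm behind the grasp point. The pads swing forward as they close: fully open they stand 13 mm farther back than shut.
Start: joints at [-1.466, 0.527, 1.433, -0, 1.181, -0.178], TCP at [0.174, -0.6, 0.304] pointing down, gripper open.
Joint ranges: [-3.08, 3.08], [-0.75, 2.2], [0.22, 2.44], [-1.43, 4.57], [0, 2.65], [-2.85, 2.85]. Speed limits (rad/s): [2.79, 2.79, 3.14, 3.14, 3.14, 3.14].

## Interface

Orientations are given as a unit quaternion [x, y, z, w].
In Python, from station import sense, eyes, workorder, manip gives the robot as it stands.
- The arm moves only by the shell command python3 -m inch 'ROWS' [OPENING] [FORCE]. ROWS is JSON, a list of rows, each an object of numbers: "dx", "dy", "dz": the shift along the tool's x, y, z in cm; "wx", "wy", "wz": the turn, a rotation vector about the tool's x, y, z in degrees. In form: [{"dx": .., "dy": .., "dz": .., "wx": .., "wy": .., "wz": ..}, ...]. A call has 1 to 10 rows; each row shifts and turns the commanded pose from where the row before left it, along the tool's axes as they then stand; what a row does not reach is not made up. A row lasts 1/8 s, in which the tool goes at most 62.5 mm and 10.7 degrees, less where a joint would pass 70% of its speed; a pose out of reach is approached as far as the arm can. A call with a gripper value outside its range is refused whole. OPENING is the opening, from 0 (shut) to 1 (fully open), set as the call begins (- or left out, the last holds). The fingers move at their own pace and stop on an object; FORCE is the grip in N (left out, the last holds). Time passes only in rows, so rows that do not move let the fingers close. It gives the time, the measured TCP pose, the force, the opening and the grip force at its end, in the units of the state.
- sense(): the state, without advancing time (a new reading comes with each control period).
- eyes.snapshot(name): name is "side" or "top" or "wrist"; returns the picture (480x640x3 uint8, red, green, blue); there is no depth.
- eyes.camera_params(name): a dict with "fx", "fy", "cx", "cy" (pixels), "rvec" (rotation vector, rad) and "tvec" (3), from world to camera coordinates, as OpenCV has them. Camera axes: x right, y down, z forward; pixel columns grow to the right and rows downward; lengths in m; the calibration is good to about 2 mm. A picture is of the moment at which its call begins: read the wrist's pose just before it. camera_params takes no time and is no camera call; for the wrist camera it gives the pose at the moment of the call.
- workorder.sign_off(): hands the job in; it is judged then, once.
The state is a dict: "t": time; "q": joint angles; "qd": joint speeds; "tau": joint torques, N m; "tcp_pos": TCP position; "tool_rot": TCP orientation; "force": force on the tool from outside, world axes, zero at the start; "ft_torque": the same for the moment, N m; "finger_gap": opening from 0.0 (shut) to 1.0 (fully open); "gripper_force": force on a finger pad.
Only numpy, scipy, OpenCV 4.12 (cv2) and the standard library are available. Lean on these libraries where they do the work, as an engineer would, in place of code of your own. Each camera call takes 0.05 s, during which the arm holds its last target. There are 200 camera calls.

## Task

Load the carrier for the incubator: stack three culture dishes centred on the black pedestal between the two lugs, the red one first at the bottom, then the yellow, then the green on top, keeping them level. Then lock the stack by sliding the rod with the orange handle through the holes of both lugs, above the dishes, until the handle is about against the lug, and let go. Leave the purple dish, the drops bottle and the specimen jar where they stand.

Things in the scene. Friction and masses are not known exactly. Their poses are not given: they have to be found in the camera images.
- carrier: Fixed carrier. Blue base 90 (x) x 130 (y) x 8 mm; mid black pedestal, 52 mm diameter, top 22 mm above table; grey upright lugs 40 mm wide (x) at y = +-48 to +-58 mm, tops 92 mm up. Each has a 14 mm chamfered through bore along y, at x = 0, axis 74 mm up. Symmetric: rod enters from either end; handle against lug: its centre 78 mm from carrier centre. Origin: mid underside; z up; yaw +-0.3 rad.
- red_dish_mid (a point): Red culture dish: closed, round, flat, clear lid, 60 mm in diameter, 14 mm high, about 35 g; the bottom of the stack, standing on the pedestal: centre then 29 mm above the table. The point is its centre, 7 mm above its underside; z is up through the lid. At the start it stands on the table at one of four places shared at random by the four dishes.
- yellow_dish_mid (a point): Yellow culture dish: closed, round, flat, clear lid, 60 mm in diameter, 14 mm high, about 35 g; the middle of the stack: centre then 43 mm above the table. The point is its centre, 7 mm above its underside; z is up through the lid. At the start it stands on the table at one of four places shared at random by the four dishes.
- green_dish_mid (a point): Green culture dish: closed, round, flat, clear lid, 60 mm in diameter, 14 mm high, about 35 g; the top of the stack: centre then 57 mm above the table. The point is its centre, 7 mm above its underside; z is up through the lid. At the start it stands on the table at one of four places shared at random by the four dishes.
- purple_dish_mid (a point): Purple culture dish: closed, round, flat, clear lid, 60 mm in diameter, 14 mm high, about 35 g; not wanted, to be left alone. The point is its centre, 7 mm above its underside; z is up through the lid. At the start it stands on the table at one of four places shared at random by the four dishes.
- rod_handle (a point): Locking rod, 80 g: orange handle 14 (x) x 40 (y) x 24 mm (z); from its -y face, in line with its centre, a steel rod 9 mm in diameter, 140 mm long, last 7 mm tapered to 4 mm. The point is the handle's centre; the tip is 160 mm from it along -y. At the start it lies level in its rest, tip roughly to the robot's right (world -y), axis 42 mm above the table; it lifts straight up.
- rest: Fixed grey rest for the rod: plate 60 (x) x 130 (y) x 8 mm with two notched white posts at y = +45 and -45 mm, 46 mm high, notch 12 mm wide and open upwards. Origin: centre of the underside; z up. The rod lies along its y, the handle's centre at y = +85 mm.
- drops: Small blue eye-drops bottle with a white cap, 28 mm in diameter, 65 mm high, loose, a bystander. Origin: centre of its underside.
- jar: Pale specimen jar with a black cap, 52 mm in diameter, 60 mm high, loose, a bystander. Origin: centre of its underside.

How it is judged:
By the outcome, as a careful person would: the job done as asked, in the order asked, and still so for the second after the job is handed in, with the robot touching nothing.
It also fails if it takes over 128 s, if anything falls off the work surface, if the arm or the gripper's body presses on something with over 40 N, if the wrist force passes 120 N, or if a joint passes its speed limit or range.

## Working session

There is one attempt and no reset: what is moved stays moved. The work goes in short steps, Python scripts to look and compute and a shell command to move; the robot and the scene stay as the last step left them, time stands still between calls to the robot, and variables do not carry over. Pictures are saved under pics/ and viewed, at most 15 in all, crops included, and the job is handed in when it is done.

```bash
ls; mkdir -p pics; python3 - <<'E'
from station import sense, eyes, workorder, manip
import cv2
for n in ("top","side"):
    im=eyes.snapshot(n); cv2.imwrite(f"pics/{n}0.png",im[:,:,::-1]); print(n,eyes.camera_params(n))
print(sense(),manip.tips_ahead)
print(eyes.camera_params("wrist"))
E
```

```text
pics
top {'fx': 566.5536407858874, 'fy': 566.5536407858874, 'cx': 318.36135571847785, 'cy': 233.0861801033845, 'rvec': array([ 2.14089317, -2.19385303,  0.15820514]), 'tvec': array([-0.00386335,  0.6151705 ,  1.30621569])}
side {'fx': 564.9206970211669, 'fy': 564.9206970211669, 'cx': 328.955184102487, 'cy': 232.9854855746272, 'rvec': array([ 0.10699659, -2.81432237,  1.2821728 ]), 'tvec': array([0.61622326, 0.08283353, 1.14594404])}
{'t': 0.1, 'q': array([-1.46649538e+00,  5.28377067e-01,  1.43378086e+00, -2.21950772e-05,
        1.18142412e+00, -1.78492900e-01]), 'qd': array([-0.00081892, -0.00053042, -0.00546531, -0.00080413,  0.00078549,
        0.00057178]), 'tau': array([ 2.85672504e-04, -4.43305421e+01, -1.78585660e+01, -2.74469021e-04,
        3.91435315e-03, -9.85273687e-06]), 'tcp_pos': array([ 0.17437364, -0.59964901,  0.30302684]), 'tool_rot': array([ 9.90019014e-01,  1.40930346e-01,  2.66351976e-05, -9.94393541e-04]), 'force': array([ 0.86178323,  0.81290044, -0.62183486]), 'ft_torque': array([-0.01948246, -0.00629282, -0.05024428]), 'gripper_force': 0.0, 'finger_gap': 0.9999969272539978} 0.0726
{'fx': 348.15739546377125, 'fy': 348.15739546377125, 'cx': 320.6850790161314, 'cy': 235.1567937169164, 'rvec': array([-2.3324908 ,  1.74947609,  0.23730648]), 'tvec': array([-0.6247688 , -0.03486571,  0.37830128])}
```

View pics/top0.png

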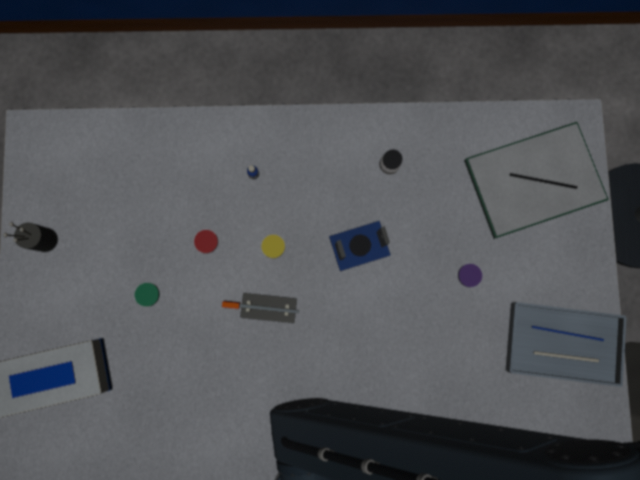

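View pics/side0.png

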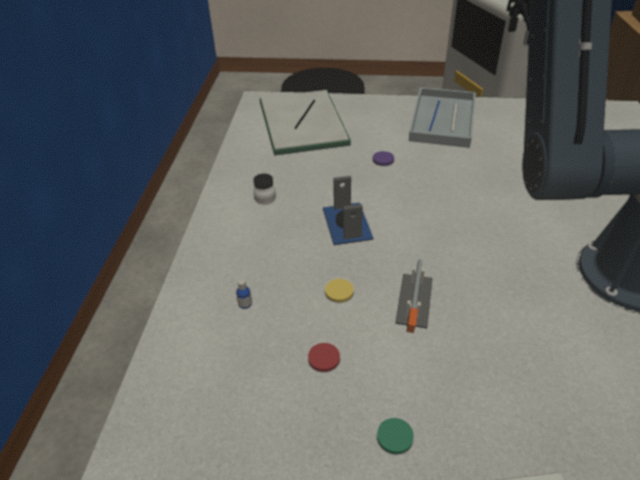

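The top view shows red (206,241), yellow (273,247), green (147,294), purple (470,275), the carrier (361,245), the handle (231,304) and the rest (269,307). The side view agrees.

```bash
cat > h.py <<'E'
from station import sense, eyes, workorder, manip
import cv2, numpy as np
from scipy.spatial.transform import Rotation as R
def ray(n,uv,z,p=None):
    p=p or eyes.camera_params(n)
    M=R.from_rotvec(p['rvec']).as_matrix(); c=-M.T@p['tvec']
    d=M.T@np.array([(uv[0]-p['cx'])/p['fx'],(uv[1]-p['cy'])/p['fy'],1])
    return c+d*(z-c[2])/d[2]
HUE={'red':[(0,6),(174,180)],'orange':[(7,16)],'yellow':[(22,35)],'green':[(65,92)],'purple':[(128,160)],'blue':[(105,122)]}
def blobs(im,col,amin=30,s=110,v=40):
    h=cv2.cvtColor(im,cv2.COLOR_RGB2HSV); m=0
    for a,b in HUE[col]: m=m|cv2.inRange(h,(a,s,v),(b,255,255))
    n,l,st,ce=cv2.connectedComponentsWithStats(m)
    return sorted([(int(st[i,4]),ce[i],(l==i).astype(np.uint8)) for i in range(1,n) if st[i,4]>=amin],key=lambda t:-t[0])
def goto(x,y,z,yaw=None):
    "rows in tool frame needed, tool pointing down; yaw = world angle of tool y axis (mod 180)"
    s=sense(); T=R.from_quat(s['tool_rot']); d=T.inv().apply(np.array([x,y,z])-s['tcp_pos'])*100
    ty=T.apply([0,1,0]); tz=T.apply([0,0,1]); cur=np.degrees(np.arctan2(ty[1],ty[0]))
    print('shift cm',d.round(2),'tooly yaw',cur.round(1),'tz',tz.round(3),'q6',s['q'][5].round(2),'t',s['t'])
    if yaw is not None:
        w=(yaw-cur+90)%180-90; print('world yaw change',w.round(1),'-> wz',-w.round(1))
E
python3 - <<'E'
from h import *
top=cv2.imread('pics/top0.png')[:,:,::-1].copy(); side=cv2.imread('pics/side0.png')[:,:,::-1].copy()
for n,im in(('top',top),('side',side)):
  for c,z in(('red',.012),('yellow',.012),('green',.012),('purple',.012),('orange',.05),('blue',.008)):
    for a,ce,m in blobs(im,c,40)[:2]: print(n,c,a,ce.round(1),ray(n,ce,z).round(4))
M=R.from_rotvec(eyes.camera_params('wrist')['rvec']).as_matrix()
s=sense();T=R.from_quat(s['tool_rot']);p=eyes.camera_params('wrist')
print('cam in tool',T.inv().apply(-M.T@p['tvec']-s['tcp_pos']).round(4)); print((T.inv().as_matrix()@M.T).round(3))
# rest ends
for uv in((243,304),(297,309)): print(ray('top',uv,.008).round(3))
for uv in((339,249),(383,237),(361,245)): print(ray('top',uv,.092 if uv[0]!=361 else .022).round(3))
for uv in((252,172),(391,160)): print(ray('top',uv,.06).round(3))
E
```

```text
top red 401 [205.5 241. ] [0.6052 0.2524 0.012 ]
top yellow 401 [272.7 245.9] [0.5896 0.0912 0.012 ]
top green 406 [146.3 294.3] [0.4813 0.3925 0.012 ]
top purple 329 [469.8 274.9] [ 0.5081 -0.382   0.012 ]
top orange 107 [230.  304.4] [0.4523 0.1896 0.05  ]
top blue 5537 [278.7   7. ] [1.2019 0.0666 0.008 ]
top blue 1438 [ 41.5 379.1] [0.291 0.634 0.008]
side red 649 [323.5 356.7] [0.6064 0.2579 0.012 ]
side yellow 474 [338.9 289.8] [0.5906 0.0967 0.012 ]
side green 605 [395. 436.] [0.4828 0.3986 0.012 ]
side orange 7308 [162.3 236. ] [0.9662 0.0046 0.05  ]
side orange 223 [627.4  25.5] [-0.3432 -1.2151  0.05  ]
side blue 54787 [ 79.1 153.1] [ 1.3139 -0.3546  0.008 ]
side blue 501 [342.5 227.4] [ 0.596  -0.0968  0.008 ]
cam in tool [ 0.0679 -0.0001 -0.0711]
[[ 0.001 -0.964 -0.267]
 [ 1.     0.     0.003]
 [-0.002 -0.267  0.964]]
[0.453 0.164 0.008]
[0.437 0.036 0.008]
[ 0.571 -0.064  0.092]
[ 0.596 -0.165  0.092]
[ 0.586 -0.121  0.022]
[0.761 0.135 0.06 ]
[ 0.783 -0.196  0.06 ]
```

```bash
python3 -c "
from h import *
goto(.585,-.118,.30,13.9)"
```

```text
shift cm [ 52.87 -34.79   0.39] tooly yaw -73.8 tz [-0.     0.002 -1.   ] q6 -0.18 t 0.1
world yaw change 87.7 -> wz -87.7
```

```bash
python3 -m inch '[{"dx":4,"dy":-2.7},{"dx":4,"dy":-2.7},{"dx":4,"dy":-2.7},{"dx":4,"dy":-2.7},{"dx":4,"dy":-2.7},{"dx":4,"dy":-2.7},{"dx":4,"dy":-2.7},{"dx":4,"dy":-2.7},{"dx":4,"dy":-2.7},{"dx":4,"dy":-2.7}]'; python3 -m inch '[{"dx":4,"dy":-2.7},{"dx":4,"dy":-2.7},{"dx":4,"dy":-2.7},{"wz":-10},{"wz":-10},{"wz":-10},{"wz":-10},{"wz":-10},{"wz":-10},{"wz":-10}]'
python3 -m inch '[{"wz":-10},{"wz":-7.7},{}]'; python3 - <<'E'
from h import *
p=eyes.camera_params('wrist'); im=eyes.snapshot('wrist'); cv2.imwrite('pics/w1.png',im[:,:,::-1]); np.save('w1.npy',p,allow_pickle=True)
goto(.585,-.118,.3,13.9)
E
```

```text
shift cm [ 52.87 -34.8    0.39] tooly yaw -73.8 tz [-0.     0.002 -1.   ] q6 -0.18 t 0.15
world yaw change 87.7 -> wz -87.7invalid input at $[0]: expected keys dx, dy, dz, wx, wy, wz
invalid input at $[0]: expected keys dx, dy, dz, wx, wy, wz
invalid input at $[0]: expected keys dx, dy, dz, wx, wy, wz
```

View pics/w1.png

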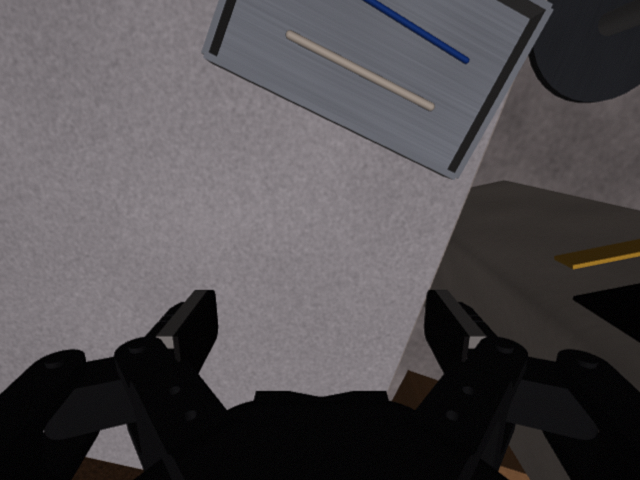

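The rows were refused because every one needs all six keys, so the arm has not moved. The picture only shows the tray near the start pose and the fingers.

```bash
python3 -m inch '[{"dx":4,"dy":-2.7,"dz":0,"wx":0,"wy":0,"wz":0},{"dx":4,"dy":-2.7,"dz":0,"wx":0,"wy":0,"wz":0},{"dx":4,"dy":-2.7,"dz":0,"wx":0,"wy":0,"wz":0},{"dx":4,"dy":-2.7,"dz":0,"wx":0,"wy":0,"wz":0},{"dx":4,"dy":-2.7,"dz":0,"wx":0,"wy":0,"wz":0},{"dx":4,"dy":-2.7,"dz":0,"wx":0,"wy":0,"wz":0},{"dx":4,"dy":-2.7,"dz":0,"wx":0,"wy":0,"wz":0},{"dx":4,"dy":-2.7,"dz":0,"wx":0,"wy":0,"wz":0},{"dx":4,"dy":-2.7,"dz":0,"wx":0,"wy":0,"wz":0},{"dx":4,"dy":-2.7,"dz":0,"wx":0,"wy":0,"wz":0}]'
python3 -m inch '[{"dx":4,"dy":-2.7,"dz":0,"wx":0,"wy":0,"wz":0},{"dx":4,"dy":-2.7,"dz":0,"wx":0,"wy":0,"wz":0},{"dx":4,"dy":-2.7,"dz":0,"wx":0,"wy":0,"wz":0},{"dx":0,"dy":0,"dz":0,"wx":0,"wy":0,"wz":-10},{"dx":0,"dy":0,"dz":0,"wx":0,"wy":0,"wz":-10},{"dx":0,"dy":0,"dz":0,"wx":0,"wy":0,"wz":-10},{"dx":0,"dy":0,"dz":0,"wx":0,"wy":0,"wz":-10},{"dx":0,"dy":0,"dz":0,"wx":0,"wy":0,"wz":-10},{"dx":0,"dy":0,"dz":0,"wx":0,"wy":0,"wz":-10},{"dx":0,"dy":0,"dz":0,"wx":0,"wy":0,"wz":-10}]'
python3 -m inch '[{"dx":0,"dy":0,"dz":0,"wx":0,"wy":0,"wz":-10},{"dx":0,"dy":0,"dz":0,"wx":0,"wy":0,"wz":-7.7},{"dx":0,"dy":0,"dz":0,"wx":0,"wy":0,"wz":0},{"dx":0,"dy":0,"dz":0,"wx":0,"wy":0,"wz":0}]'; python3 - <<'E'
from h import *
p=eyes.camera_params('wrist'); im=eyes.snapshot('wrist'); cv2.imwrite('pics/w2.png',im[:,:,::-1]); np.save('w2.npy',p,allow_pickle=True)
goto(.585,-.118,.3,13.9)
E
```

```text
t: 1.4
tcp_pos: [0.484, -0.2279, 0.3038]
tool_rot: [0.99, 0.141, -0.0, -0.0]
force: [0.2, -0.1, 0.2]
finger_gap: 0.999
gripper_force: 0.0
t: 2.65
tcp_pos: [0.5756, -0.1179, 0.3036]
tool_rot: [0.728, 0.685, -0.0, -0.0]
force: [-0.2, 0.2, -0.4]
finger_gap: 1.002
gripper_force: 0.0
t: 3.15
tcp_pos: [0.5757, -0.118, 0.3037]
tool_rot: [0.617, 0.787, -0.0, -0.0]
force: [-0.4, -0.4, -0.3]
finger_gap: 1.003
gripper_force: 0.0
shift cm [-0.23  0.89  0.38] tooly yaw 13.8 tz [-0.  0. -1.] q6 -0.63 t 3.2
world yaw change 0.1 -> wz -0.1
```

View pics/w2.png

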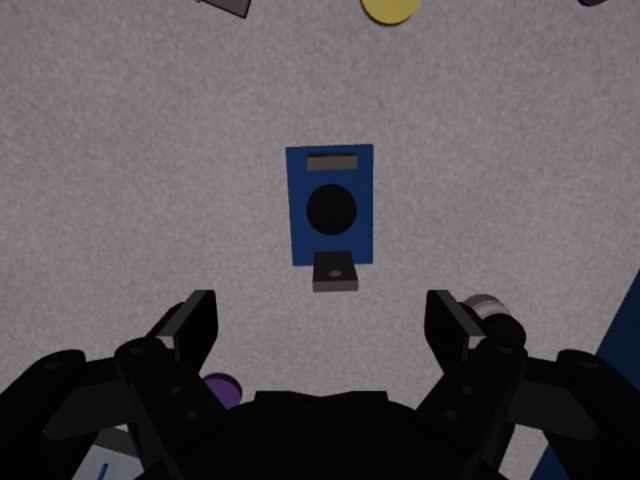

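The view shows the base corners at (286,147), (373,144), (373,264) and (293,266), the pedestal disc at (331,210), and the lug tops around (332,161) and (335,284).

```bash
python3 - <<'E'
from h import *
p=np.load('w2.npy',allow_pickle=True).item(); im=cv2.imread('pics/w2.png')[:,:,::-1].copy()
b=[x for x in blobs(im,'blue',300,s=130,v=60) if 280<x[1][0]<380][0]
C=cv2.findContours(b[2],0,2)[0][0].reshape(-1,2)
box=cv2.boxPoints(cv2.minAreaRect(C)); print(box)
for q in (box.tolist()+[[286,147],[373,144],[373,264],[293,266]]): print(ray('w',q,.008,p).round(4)[:2])
W=np.array([ray('w',q,.008,p)[:2] for q in C]).astype(np.float32)*1000
print(cv2.minAreaRect(W), 'exp 90x130')
g=cv2.cvtColor(im,cv2.COLOR_RGB2GRAY)
roi=np.zeros_like(g); roi[178:240,300:362]=1
m=((g<40)&(roi>0)&(b[2]==0)).astype(np.uint8); m=cv2.morphologyEx(m,cv2.MORPH_OPEN,np.ones((5,5)))
c=max(cv2.findContours(m,0,2)[0],key=cv2.contourArea).reshape(-1,2)
P=np.array([ray('w',q,.022,p)[:2] for q in c]).astype(np.float32)*1000
print('pedestal',cv2.minEnclosingCircle(P),'exp r26',P.mean(0))
# lug tops edges
for q in ((307,157),(357,156),(313,291),(357,290)): print('lug',ray('w',q,.092,p).round(4)[:2])
E
```

```text
[[285.83298 147.07343]
 [371.97128 144.1535 ]
 [375.97586 262.28894]
 [289.83755 265.20886]]
[ 0.5274 -0.0695]
[ 0.6121 -0.0457]
[ 0.652  -0.1676]
[ 0.5592 -0.194 ]
[ 0.5276 -0.0694]
[ 0.6131 -0.0453]
[ 0.6493 -0.1703]
[ 0.5628 -0.1941]
((587.4212646484375, -119.2863998413086), (88.44219207763672, 128.233154296875), 15.916736602783203) exp 90x130
pedestal ((587.3344116210938, -119.15279388427734), 27.154890060424805) exp r26 [ 586.2788 -118.1323]
lug [ 0.5528 -0.069 ]
lug [ 0.5911 -0.0587]
lug [ 0.5844 -0.1803]
lug [ 0.6219 -0.1701]
```

The carrier is at (0.587, -0.119) with yaw 15.8°. Three measurements agree on this. Next I go above red.

```bash
python3 -m inch '[{"dx":0,"dy":0,"dz":0,"wx":0,"wy":0,"wz":-2},{"dx":4.4,"dy":1.6,"dz":1.3,"wx":0,"wy":0,"wz":0},{"dx":4.4,"dy":1.6,"dz":1.3,"wx":0,"wy":0,"wz":0},{"dx":4.4,"dy":1.6,"dz":1.3,"wx":0,"wy":0,"wz":0},{"dx":4.4,"dy":1.6,"dz":1.3,"wx":0,"wy":0,"wz":0},{"dx":4.4,"dy":1.6,"dz":1.3,"wx":0,"wy":0,"wz":0},{"dx":4.4,"dy":1.6,"dz":1.3,"wx":0,"wy":0,"wz":0},{"dx":4.4,"dy":1.6,"dz":1.3,"wx":0,"wy":0,"wz":0},{"dx":4.2,"dy":1.6,"dz":1.3,"wx":0,"wy":0,"wz":0},{"dx":0,"dy":0,"dz":0,"wx":0,"wy":0,"wz":0}]'
cat >> h.py <<'E'
def dish(col,name=None,z=.014,tz=.085):
    p=eyes.camera_params('wrist'); im=eyes.snapshot('wrist')
    if name: cv2.imwrite(f'pics/{name}.png',im[:,:,::-1])
    b=blobs(im,col,300,s=80)[0]; c=cv2.findContours(b[2],0,2)[0][0].reshape(-1,2)
    P=np.array([ray('w',q,z,p)[:2] for q in cv2.convexHull(c).reshape(-1,2)]).astype(np.float32)*1000
    e=cv2.fitEllipse(P); print(col,b[0],'px',b[1].round(),'ellipse',np.round(e[0],1),np.round(e[1],1),'circle',cv2.minEnclosingCircle(P))
    goto(e[0][0]/1000,e[0][1]/1000,tz,15.8)
E
python3 -c "
from h import *
dish('red','r1')"
```

```text
t: 4.45
tcp_pos: [0.6021, 0.2568, 0.1985]
tool_rot: [0.601, 0.8, -0.0, -0.001]
force: [0.3, -0.0, -0.6]
finger_gap: 0.997
gripper_force: 0.0
red 4194 px [325. 235.] ellipse [606.3 253.7] [56.  57.4] circle ((606.2577514648438, 253.93853759765625), 28.792036056518555)
shift cm [-0.23  0.34 11.41] tooly yaw 16.1 tz [-0.001 -0.001 -1.   ] q6 -0.05 t 4.5
world yaw change -0.3 -> wz 0.3
```

View pics/r1.png

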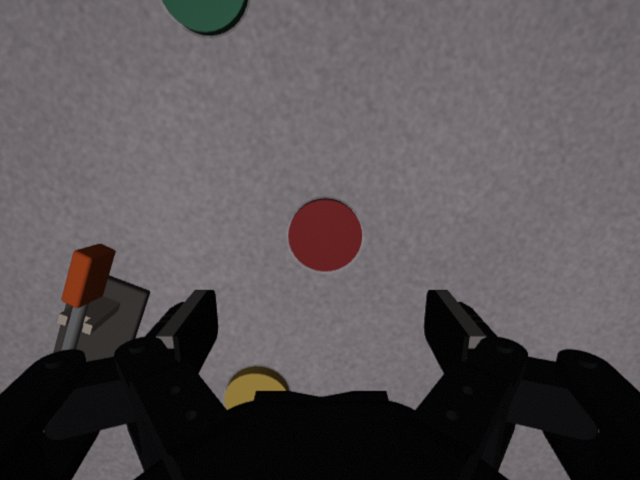

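Red is clear at (325,235), diameter about 57 mm, as expected. Next I set the opening to 0.82 and descend.

```bash
python3 -m inch '[{"dx":-0.23,"dy":0.34,"dz":2,"wx":0,"wy":0,"wz":0},{"dx":0,"dy":0,"dz":3,"wx":0,"wy":0,"wz":0},{"dx":0,"dy":0,"dz":3,"wx":0,"wy":0,"wz":0},{"dx":0,"dy":0,"dz":2,"wx":0,"wy":0,"wz":0},{"dx":0,"dy":0,"dz":1.5,"wx":0,"wy":0,"wz":0},{"dx":0,"dy":0,"dz":0.5,"wx":0,"wy":0,"wz":0},{"dx":0,"dy":0,"dz":0,"wx":0,"wy":0,"wz":0}]' 0.85 30
for i in 1 2 3; do python3 -m inch '[{"dx":0,"dy":0,"dz":0.2,"wx":0,"wy":0,"wz":0},{"dx":0,"dy":0,"dz":0,"wx":0,"wy":0,"wz":0}]' | egrep 'pos|force:|gap'; done
```

```text
t: 5.38
tcp_pos: [0.6072, 0.2524, 0.0801]
tool_rot: [0.603, 0.798, 0.0, 0.0]
force: [0.6, 0.4, -0.4]
finger_gap: 0.85
gripper_force: 0.0
tcp_pos: [0.6072, 0.2526, 0.0786]
force: [0.6, 0.0, 1.2]
finger_gap: 0.849
gripper_force: 0.0
tcp_pos: [0.6069, 0.2525, 0.0759]
force: [-0.8, 0.3, 0.5]
finger_gap: 0.854
gripper_force: 0.0
tcp_pos: [0.6068, 0.2524, 0.0737]
force: [0.1, 0.0, -0.2]
finger_gap: 0.852
gripper_force: 0.0
```

```bash
for i in 1 2; do python3 -m inch '[{"dx":0,"dy":0,"dz":0.2,"wx":0,"wy":0,"wz":0},{"dx":0,"dy":0,"dz":0,"wx":0,"wy":0,"wz":0}]' | egrep 'pos|force:|gap'; done
python3 -m inch '[{"dx":0,"dy":0,"dz":0,"wx":0,"wy":0,"wz":0},{"dx":0,"dy":0,"dz":0,"wx":0,"wy":0,"wz":0},{"dx":0,"dy":0,"dz":0,"wx":0,"wy":0,"wz":0},{"dx":0,"dy":0,"dz":0,"wx":0,"wy":0,"wz":0}]' 0.6 30
python3 - <<'E'
from h import *
im=eyes.snapshot('wrist'); cv2.imwrite('pics/r2.png',im[:,:,::-1])
E
```

```text
tcp_pos: [0.6068, 0.2524, 0.0717]
force: [-0.1, 0.1, 0.3]
finger_gap: 0.85
gripper_force: 0.0
tcp_pos: [0.6068, 0.2524, 0.0697]
force: [0.5, -0.8, 0.1]
finger_gap: 0.85
gripper_force: 0.0
t: 7.12
tcp_pos: [0.6072, 0.2524, 0.0703]
tool_rot: [0.603, 0.798, 0.0, 0.0]
force: [0.1, 0.2, 3.3]
finger_gap: 0.686
gripper_force: 32.4
```

View pics/r2.png

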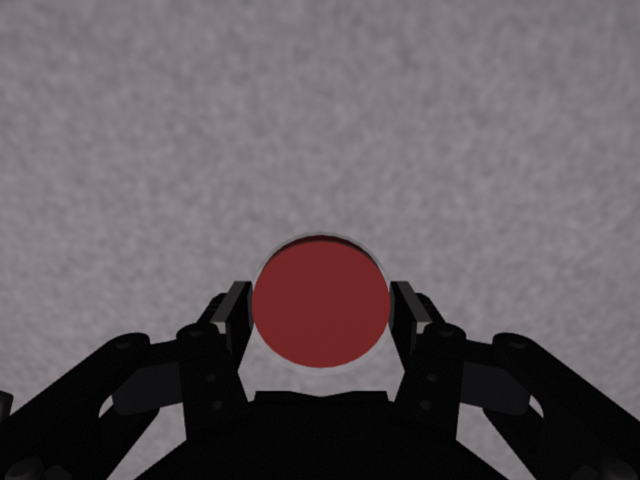

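The red dish is held between the pads at about (320,300), gap 58 mm. Next I lift it and re-measure it in the hand.

```bash
python3 -m inch '[{"dx":0,"dy":0,"dz":-1,"wx":0,"wy":0,"wz":0},{"dx":0,"dy":0,"dz":-3,"wx":0,"wy":0,"wz":0},{"dx":0,"dy":0,"dz":-4,"wx":0,"wy":0,"wz":0},{"dx":0,"dy":0,"dz":-4,"wx":0,"wy":0,"wz":0},{"dx":0,"dy":0,"dz":-1,"wx":0,"wy":0,"wz":0},{"dx":0,"dy":0,"dz":0,"wx":0,"wy":0,"wz":0}]'
cat >> h.py <<'E'
def held(col,off=.070,X=.587,Y=-.119,tz=.2):
    s=sense(); z=s['tcp_pos'][2]-off+.012
    p=eyes.camera_params('wrist'); im=eyes.snapshot('wrist')
    b=blobs(im,col,300,s=80)[0]; c=cv2.findContours(b[2],0,2)[0][0].reshape(-1,2)
    P=np.array([ray('w',q,z,p)[:2] for q in cv2.convexHull(c).reshape(-1,2)]).astype(np.float32)*1000
    e=np.array(cv2.minEnclosingCircle(P)[0])/1000; o=e-s['tcp_pos'][:2]; print('circle mm',cv2.minEnclosingCircle(P),'offset from tcp mm',o*1000)
    goto(X-o[0],Y-o[1],tz,15.8)
E
python3 -c "
from h import *
held('red')"
```

```text
t: 7.92
tcp_pos: [0.6068, 0.2524, 0.2003]
tool_rot: [0.602, 0.798, 0.0, 0.0]
force: [0.5, 0.3, -0.1]
finger_gap: 0.686
gripper_force: 32.4
circle mm ((606.5231323242188, 254.53086853027344), 29.5814151763916) offset from tcp mm [-0.27128694  2.15435881]
shift cm [-35.39 -12.05  -0.08] tooly yaw 15.9 tz [-0.002 -0.    -1.   ] q6 -0.05 t 7.975
world yaw change -0.1 -> wz 0.1
```

```bash
python3 -m inch '[{"dx":-4.4,"dy":-1.5,"dz":0,"wx":0,"wy":0,"wz":0},{"dx":-4.4,"dy":-1.5,"dz":0,"wx":0,"wy":0,"wz":0},{"dx":-4.4,"dy":-1.5,"dz":0,"wx":0,"wy":0,"wz":0},{"dx":-4.4,"dy":-1.5,"dz":0,"wx":0,"wy":0,"wz":0},{"dx":-4.4,"dy":-1.5,"dz":0,"wx":0,"wy":0,"wz":0},{"dx":-4.4,"dy":-1.5,"dz":0,"wx":0,"wy":0,"wz":0},{"dx":-4.4,"dy":-1.5,"dz":0,"wx":0,"wy":0,"wz":0},{"dx":-4.6,"dy":-1.5,"dz":0,"wx":0,"wy":0,"wz":0},{"dx":0,"dy":0,"dz":0,"wx":0,"wy":0,"wz":0},{"dx":0,"dy":0,"dz":0,"wx":0,"wy":0,"wz":0}]'
python3 - <<'E'
from h import *
held('red',tz=.094)
im=eyes.snapshot('wrist'); cv2.imwrite('pics/r3.png',im[:,:,::-1])
E
```

```text
t: 9.22
tcp_pos: [0.5875, -0.1205, 0.1982]
tool_rot: [0.603, 0.798, -0.0, -0.002]
force: [0.1, -0.0, -0.9]
finger_gap: 0.683
gripper_force: 32.4
circle mm ((586.904052734375, -118.24285888671875), 29.56639862060547) offset from tcp mm [-0.56252446  2.23723859]
shift cm [-0.16 -0.02 10.45] tooly yaw 15.9 tz [-0.003  0.002 -1.   ] q6 -0.67 t 9.275
world yaw change -0.1 -> wz 0.1
```

View pics/r3.png

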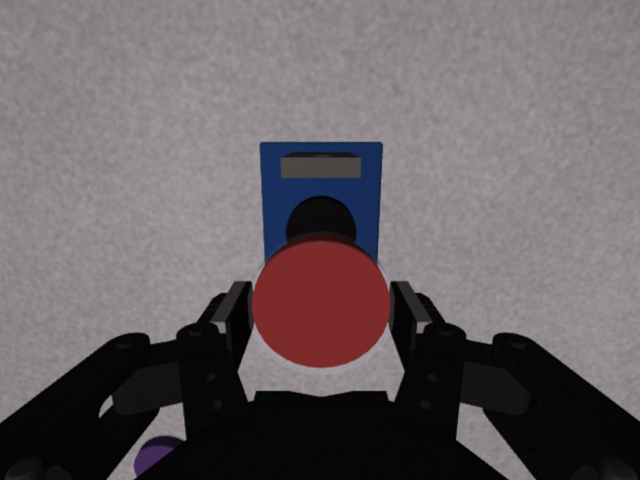

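The dish at (321,300) is in line with the base, whose edges are at 260 and 382 (middle 321), and the pedestal at (321,228). I'll lower it.

```bash
python3 -m inch '[{"dx":-0.16,"dy":0,"dz":2,"wx":0,"wy":0,"wz":0},{"dx":0,"dy":0,"dz":3,"wx":0,"wy":0,"wz":0},{"dx":0,"dy":0,"dz":2.4,"wx":0,"wy":0,"wz":0},{"dx":0,"dy":0,"dz":1.5,"wx":0,"wy":0,"wz":0},{"dx":0,"dy":0,"dz":1,"wx":0,"wy":0,"wz":0},{"dx":0,"dy":0,"dz":0.5,"wx":0,"wy":0,"wz":0},{"dx":0,"dy":0,"dz":0,"wx":0,"wy":0,"wz":0},{"dx":0,"dy":0,"dz":0,"wx":0,"wy":0,"wz":0}]'|egrep 'pos|force:'
for i in 1 2; do python3 -m inch '[{"dx":0,"dy":0,"dz":0.1,"wx":0,"wy":0,"wz":0},{"dx":0,"dy":0,"dz":0,"wx":0,"wy":0,"wz":0}]' | egrep 'pos|force:'; done
```

```text
tcp_pos: [0.5893, -0.1226, 0.0966]
force: [0.4, -0.4, 0.9]
gripper_force: 32.4
tcp_pos: [0.589, -0.1226, 0.0952]
force: [-0.1, 1.1, 0.3]
gripper_force: 32.4
tcp_pos: [0.5889, -0.1224, 0.0938]
force: [-0.1, 0.0, 0.3]
gripper_force: 32.4
```

```bash
for i in 1; do python3 -m inch '[{"dx":0.15,"dy":-0.09,"dz":0,"wx":0,"wy":0,"wz":0},{"dx":0,"dy":0,"dz":0.1,"wx":0,"wy":0,"wz":0},{"dx":0,"dy":0,"dz":0,"wx":0,"wy":0,"wz":0}]' | egrep 'pos|force:'; done
for i in 1 2; do python3 -m inch '[{"dx":0,"dy":0,"dz":0.08,"wx":0,"wy":0,"wz":0},{"dx":0,"dy":0,"dz":0,"wx":0,"wy":0,"wz":0}]' | egrep 'pos|force:|rot'; done
```

```text
tcp_pos: [0.5876, -0.1212, 0.0928]
force: [-0.6, -0.9, -1.3]
gripper_force: 32.4
tcp_pos: [0.5878, -0.1213, 0.0922]
tool_rot: [0.603, 0.798, 0.0, 0.0]
force: [-1.2, 0.0, 1.2]
gripper_force: 32.5
tcp_pos: [0.5878, -0.1213, 0.0922]
tool_rot: [0.602, 0.798, 0.0, 0.0]
force: [-1.1, 0.3, 5.7]
gripper_force: 33.0
```

```bash
python3 -m inch '[{"dx":0,"dy":0,"dz":0,"wx":0,"wy":0,"wz":0},{"dx":0,"dy":0,"dz":0,"wx":0,"wy":0,"wz":0},{"dx":0,"dy":0,"dz":0,"wx":0,"wy":0,"wz":0},{"dx":0,"dy":0,"dz":-1,"wx":0,"wy":0,"wz":0},{"dx":0,"dy":0,"dz":-3,"wx":0,"wy":0,"wz":0},{"dx":0,"dy":0,"dz":-4,"wx":0,"wy":0,"wz":0},{"dx":0,"dy":0,"dz":-2.8,"wx":0,"wy":0,"wz":0},{"dx":0,"dy":0,"dz":0,"wx":0,"wy":0,"wz":0},{"dx":0,"dy":0,"dz":0,"wx":0,"wy":0,"wz":0}]' 0.85
python3 - <<'E'
from h import *
dish('red','r4',z=.034)
goto(.59,.094,.2,15.8)
E
```

```text
t: 12.82
tcp_pos: [0.5872, -0.1211, 0.199]
tool_rot: [0.602, 0.798, -0.0, -0.0]
force: [-0.4, 0.3, -0.1]
finger_gap: 0.847
gripper_force: 0.0
red 4945 px [322. 235.] ellipse [ 587.8 -120.2] [56.  57.8] circle ((587.5693359375, -120.09774780273438), 28.900415420532227)
shift cm [ 0.04  0.12 11.33] tooly yaw 15.9 tz [-0.002  0.001 -1.   ] q6 -0.67 t 12.875
world yaw change -0.1 -> wz 0.1
shift cm [20.59  6.18 -0.15] tooly yaw 15.9 tz [-0.002  0.001 -1.   ] q6 -0.67 t 12.875
world yaw change -0.1 -> wz 0.1
```

View pics/r4.png

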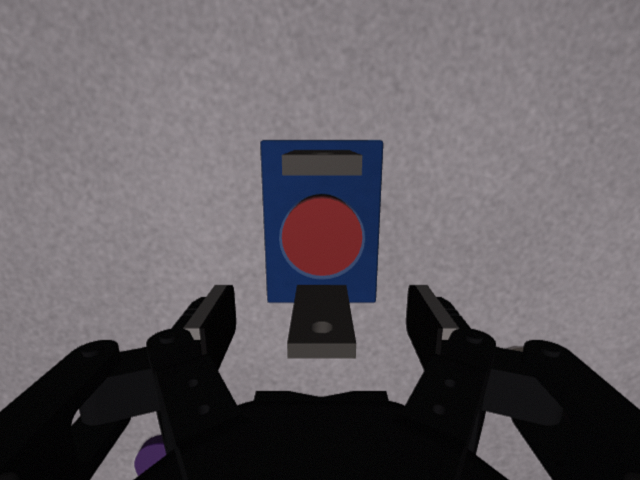

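Red sits within about 1 mm of the carrier centre, at (322,235). Yellow is next.

```bash
python3 -m inch '[{"dx":4.1,"dy":1.24,"dz":0,"wx":0,"wy":0,"wz":0},{"dx":4.1,"dy":1.24,"dz":0,"wx":0,"wy":0,"wz":0},{"dx":4.1,"dy":1.24,"dz":0,"wx":0,"wy":0,"wz":0},{"dx":4.1,"dy":1.24,"dz":0,"wx":0,"wy":0,"wz":0},{"dx":4.1,"dy":1.24,"dz":0,"wx":0,"wy":0,"wz":0},{"dx":0,"dy":0,"dz":0,"wx":0,"wy":0,"wz":0},{"dx":0,"dy":0,"dz":0,"wx":0,"wy":0,"wz":0}]'|grep pos
python3 -c "
from h import *
dish('yellow',tz=.0715)"
```

```text
tcp_pos: [0.5907, 0.0927, 0.1981]
yellow 4136 px [320. 231.] ellipse [590.5  91.7] [55.8 56.1] circle ((590.4603881835938, 91.76828002929688), 28.217411041259766)
shift cm [-0.03 -0.02 12.69] tooly yaw 15.9 tz [-0.002 -0.    -1.   ] q6 -0.31 t 13.8
world yaw change -0.1 -> wz 0.1
```

```bash
python3 -m inch '[{"dx":-0.05,"dy":0,"dz":3,"wx":0,"wy":0,"wz":0},{"dx":0,"dy":0,"dz":3.5,"wx":0,"wy":0,"wz":0},{"dx":0,"dy":0,"dz":3,"wx":0,"wy":0,"wz":0},{"dx":0,"dy":0,"dz":2,"wx":0,"wy":0,"wz":0},{"dx":0,"dy":0,"dz":1,"wx":0,"wy":0,"wz":0},{"dx":0,"dy":0,"dz":0.2,"wx":0,"wy":0,"wz":0},{"dx":0,"dy":0,"dz":0,"wx":0,"wy":0,"wz":0},{"dx":0,"dy":0,"dz":0,"wx":0,"wy":0,"wz":0}]' | egrep 'pos|force:'
python3 -m inch '[{"dx":0,"dy":0,"dz":0,"wx":0,"wy":0,"wz":0},{"dx":0,"dy":0,"dz":0,"wx":0,"wy":0,"wz":0},{"dx":0,"dy":0,"dz":0,"wx":0,"wy":0,"wz":0},{"dx":0,"dy":0,"dz":0,"wx":0,"wy":0,"wz":0}]' 0.6 30
python3 -c "
from h import *
held('yellow',off=.071,tz=.2)"
```

```text
tcp_pos: [0.5918, 0.0925, 0.0733]
force: [-0.5, 0.1, -0.3]
gripper_force: 0.0
t: 15.3
tcp_pos: [0.5917, 0.0925, 0.0734]
tool_rot: [0.602, 0.798, 0.0, 0.001]
force: [-1.1, -0.2, 5.3]
finger_gap: 0.682
gripper_force: 31.7
circle mm ((591.9036254882812, 93.22905731201172), 28.06829071044922) offset from tcp mm [0.23469584 0.7235293 ]
shift cm [-20.28  -6.28 -12.66] tooly yaw 15.9 tz [ 0.001 -0.    -1.   ] q6 -0.31 t 15.35
world yaw change -0.1 -> wz 0.1
```

```bash
python3 -m inch '[{"dx":0,"dy":0,"dz":-1,"wx":0,"wy":0,"wz":0},{"dx":0,"dy":0,"dz":-3,"wx":0,"wy":0,"wz":0},{"dx":0,"dy":0,"dz":-4,"wx":0,"wy":0,"wz":0},{"dx":0,"dy":0,"dz":-4,"wx":0,"wy":0,"wz":0},{"dx":0,"dy":0,"dz":-1,"wx":0,"wy":0,"wz":0},{"dx":0,"dy":0,"dz":0,"wx":0,"wy":0,"wz":0},{"dx":0,"dy":0,"dz":0,"wx":0,"wy":0,"wz":0}]'
python3 - <<'E'
from h import *
held('yellow',off=.073)
cv2.imwrite('pics/y2.png',eyes.snapshot('wrist')[:,:,::-1])
E
```

```text
t: 16.23
tcp_pos: [0.5903, 0.0924, 0.2008]
tool_rot: [0.602, 0.798, -0.001, -0.001]
force: [0.5, 1.0, -0.8]
finger_gap: 0.68
gripper_force: 32.5
circle mm ((590.16259765625, 92.73681640625), 29.059783935546875) offset from tcp mm [-0.13135847  0.33934717]
shift cm [-20.28  -6.11   0.06] tooly yaw 15.9 tz [-0.004  0.    -1.   ] q6 -0.31 t 16.275
world yaw change -0.1 -> wz 0.1
```

View pics/y2.png

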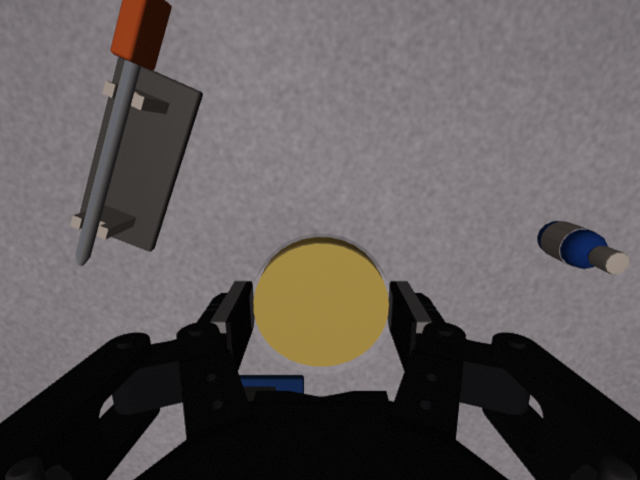

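The yellow dish looks level in the grip, centred at (321,300), the same as red was. I carry it over the carrier.

```bash
python3 -m inch '[{"dx":-4.09,"dy":-1.21,"dz":0,"wx":0,"wy":0,"wz":0},{"dx":-4.09,"dy":-1.21,"dz":0,"wx":0,"wy":0,"wz":0},{"dx":-4.09,"dy":-1.21,"dz":0,"wx":0,"wy":0,"wz":0},{"dx":-4.09,"dy":-1.21,"dz":0,"wx":0,"wy":0,"wz":0},{"dx":-4.09,"dy":-1.21,"dz":0,"wx":0,"wy":0,"wz":0},{"dx":0,"dy":0,"dz":0,"wx":0,"wy":0,"wz":0},{"dx":0,"dy":0,"dz":0,"wx":0,"wy":0,"wz":0},{"dx":0,"dy":0,"dz":2,"wx":0,"wy":0,"wz":0},{"dx":0,"dy":0,"dz":2,"wx":0,"wy":0,"wz":0},{"dx":0,"dy":0,"dz":2,"wx":0,"wy":0,"wz":0}]'|grep pos
python3 -m inch '[{"dx":0,"dy":0,"dz":1.5,"wx":0,"wy":0,"wz":0},{"dx":0,"dy":0,"dz":0.5,"wx":0,"wy":0,"wz":0},{"dx":0,"dy":0,"dz":0,"wx":0,"wy":0,"wz":0},{"dx":0,"dy":0,"dz":0,"wx":0,"wy":0,"wz":0}]'
python3 -c "
from h import *
goto(.5877,-.1208,.1085,15.8)"
```

```text
tcp_pos: [0.5889, -0.1189, 0.1414]
t: 18.08
tcp_pos: [0.5896, -0.1209, 0.123]
tool_rot: [0.602, 0.798, 0.0, 0.001]
force: [-0.5, -0.9, -0.1]
finger_gap: 0.689
gripper_force: 32.5
shift cm [ 0.06 -0.18  1.45] tooly yaw 15.9 tz [ 0.001 -0.    -1.   ] q6 -0.67 t 18.075
world yaw change -0.1 -> wz 0.1
```

```bash
python3 -m inch '[{"dx":0.05,"dy":-0.18,"dz":0.6,"wx":0,"wy":0,"wz":0},{"dx":0,"dy":0,"dz":0.3,"wx":0,"wy":0,"wz":0},{"dx":0,"dy":0,"dz":0.2,"wx":0,"wy":0,"wz":0},{"dx":0,"dy":0,"dz":0,"wx":0,"wy":0,"wz":0},{"dx":0,"dy":0,"dz":0,"wx":0,"wy":0,"wz":0}]'|egrep 'pos|force:'
for i in 1 2 3 4; do python3 -m inch '[{"dx":0,"dy":0,"dz":0.1,"wx":0,"wy":0,"wz":0},{"dx":0,"dy":0,"dz":0,"wx":0,"wy":0,"wz":0}]' | egrep 'pos|force:'; done
```

```text
tcp_pos: [0.5873, -0.1209, 0.1114]
force: [0.2, 0.5, 0.8]
gripper_force: 32.5
tcp_pos: [0.5872, -0.1208, 0.1103]
force: [0.1, 0.4, 0.1]
gripper_force: 32.5
tcp_pos: [0.5873, -0.1209, 0.1095]
force: [-0.4, 0.6, -0.0]
gripper_force: 32.5
tcp_pos: [0.5873, -0.1209, 0.1094]
force: [-1.8, -0.0, 6.8]
gripper_force: 33.2
tcp_pos: [0.5873, -0.1208, 0.1093]
force: [-2.8, 1.4, 12.7]
gripper_force: 33.6
```

```bash
python3 -m inch '[{"dx":0,"dy":0,"dz":-0.15,"wx":0,"wy":0,"wz":0},{"dx":0,"dy":0,"dz":0,"wx":0,"wy":0,"wz":0},{"dx":0,"dy":0,"dz":0,"wx":0,"wy":0,"wz":0},{"dx":0,"dy":0,"dz":-1,"wx":0,"wy":0,"wz":0},{"dx":0,"dy":0,"dz":-3,"wx":0,"wy":0,"wz":0},{"dx":0,"dy":0,"dz":-4,"wx":0,"wy":0,"wz":0},{"dx":0,"dy":0,"dz":-1,"wx":0,"wy":0,"wz":0},{"dx":0,"dy":0,"dz":0,"wx":0,"wy":0,"wz":0},{"dx":0,"dy":0,"dz":0,"wx":0,"wy":0,"wz":0}]' 0.85 | egrep 'pos|gap'
python3 - <<'E'
from h import *
dish('yellow','y3',z=.048)
goto(.482,.396,.2,15.8)
E
```

```text
tcp_pos: [0.5864, -0.1206, 0.1975]
finger_gap: 0.849
yellow 5490 px [322. 245.] ellipse [ 588.  -121.8] [56.4 57.3] circle ((588.1700439453125, -121.6051025390625), 28.9281005859375)
shift cm [-0.19  0.15 11.23] tooly yaw 15.9 tz [-0.003  0.001 -1.   ] q6 -0.67 t 20.875
world yaw change -0.1 -> wz 0.1
shift cm [52.54  4.11 -0.18] tooly yaw 15.9 tz [-0.003  0.001 -1.   ] q6 -0.67 t 20.875
world yaw change -0.1 -> wz 0.1
```

View pics/y3.png

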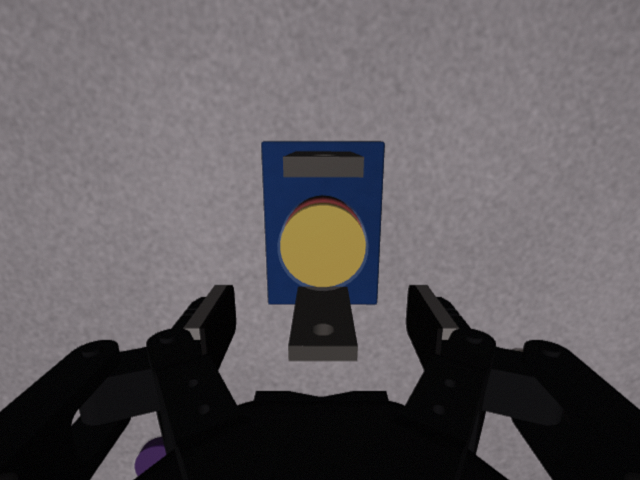

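Yellow sits level on red at (322,245), about 1–2 mm off centre. Green is next.

```bash
python3 -m inch '[{"dx":4.8,"dy":0.37,"dz":0,"wx":0,"wy":0,"wz":0},{"dx":4.8,"dy":0.37,"dz":0,"wx":0,"wy":0,"wz":0},{"dx":4.8,"dy":0.37,"dz":0,"wx":0,"wy":0,"wz":0},{"dx":4.8,"dy":0.37,"dz":0,"wx":0,"wy":0,"wz":0},{"dx":4.8,"dy":0.37,"dz":0,"wx":0,"wy":0,"wz":0},{"dx":4.8,"dy":0.37,"dz":0,"wx":0,"wy":0,"wz":0},{"dx":4.8,"dy":0.37,"dz":0,"wx":0,"wy":0,"wz":0},{"dx":4.8,"dy":0.37,"dz":0,"wx":0,"wy":0,"wz":0},{"dx":4.8,"dy":0.37,"dz":0,"wx":0,"wy":0,"wz":0},{"dx":4.8,"dy":0.37,"dz":0,"wx":0,"wy":0,"wz":0}]'|grep pos
python3 -m inch '[{"dx":4.5,"dy":0.4,"dz":0,"wx":0,"wy":0,"wz":0},{"dx":0,"dy":0,"dz":0,"wx":0,"wy":0,"wz":0},{"dx":0,"dy":0,"dz":0,"wx":0,"wy":0,"wz":0}]'|grep pos
python3 -c "
from h import *
dish('green',tz=.0715)"
```

```text
tcp_pos: [0.4904, 0.3522, 0.1973]
tcp_pos: [0.4822, 0.3947, 0.1976]
green 4162 px [321. 230.] ellipse [482.5 394.3] [55.3 56.5] circle ((482.561767578125, 394.5147399902344), 28.28951644897461)
shift cm [ 0.03  0.02 12.63] tooly yaw 15.9 tz [-0.002 -0.002 -1.   ] q6 0.23 t 22.55
world yaw change -0.1 -> wz 0.1
```

```bash
python3 -m inch '[{"dx":0,"dy":0,"dz":3,"wx":0,"wy":0,"wz":0},{"dx":0,"dy":0,"dz":3.5,"wx":0,"wy":0,"wz":0},{"dx":0,"dy":0,"dz":3,"wx":0,"wy":0,"wz":0},{"dx":0,"dy":0,"dz":2,"wx":0,"wy":0,"wz":0},{"dx":0,"dy":0,"dz":1,"wx":0,"wy":0,"wz":0},{"dx":0,"dy":0,"dz":0.1,"wx":0,"wy":0,"wz":0},{"dx":0,"dy":0,"dz":0,"wx":0,"wy":0,"wz":0},{"dx":0,"dy":0,"dz":0,"wx":0,"wy":0,"wz":0}]' | egrep 'pos|force:'
python3 -m inch '[{"dx":0,"dy":0,"dz":0,"wx":0,"wy":0,"wz":0},{"dx":0,"dy":0,"dz":0,"wx":0,"wy":0,"wz":0},{"dx":0,"dy":0,"dz":0,"wx":0,"wy":0,"wz":0},{"dx":0,"dy":0,"dz":0,"wx":0,"wy":0,"wz":0}]' 0.6 30|egrep 'pos|force|gap'
python3 -m inch '[{"dx":0,"dy":0,"dz":-1,"wx":0,"wy":0,"wz":0},{"dx":0,"dy":0,"dz":-3,"wx":0,"wy":0,"wz":0},{"dx":0,"dy":0,"dz":-4,"wx":0,"wy":0,"wz":0},{"dx":0,"dy":0,"dz":-4,"wx":0,"wy":0,"wz":0},{"dx":0,"dy":0,"dz":-1,"wx":0,"wy":0,"wz":0},{"dx":0,"dy":0,"dz":0,"wx":0,"wy":0,"wz":0},{"dx":0,"dy":0,"dz":0,"wx":0,"wy":0,"wz":0}]' | grep pos
python3 -c "
from h import *
held('green',off=.073)
goto(.587,-.120,.2,15.8)"
```

```text
tcp_pos: [0.4833, 0.3957, 0.0738]
force: [-0.1, 0.1, -0.0]
gripper_force: 0.0
tcp_pos: [0.4832, 0.3956, 0.074]
force: [-1.0, -0.9, 6.3]
finger_gap: 0.685
gripper_force: 31.6
tcp_pos: [0.4819, 0.3947, 0.2012]
circle mm ((481.69647216796875, 394.1164855957031), 28.712501525878906) offset from tcp mm [-0.22788003 -0.63328171]
shift cm [-52.23  -3.93   0.16] tooly yaw 15.9 tz [-0.003 -0.002 -1.   ] q6 0.23 t 24.975
world yaw change -0.1 -> wz 0.1
shift cm [-52.38  -4.     0.16] tooly yaw 15.9 tz [-0.003 -0.002 -1.   ] q6 0.23 t 24.975
world yaw change -0.1 -> wz 0.1
```

```bash
python3 -m inch '[{"dx":-4.75,"dy":-0.36,"dz":0,"wx":0,"wy":0,"wz":0},{"dx":-4.75,"dy":-0.36,"dz":0,"wx":0,"wy":0,"wz":0},{"dx":-4.75,"dy":-0.36,"dz":0,"wx":0,"wy":0,"wz":0},{"dx":-4.75,"dy":-0.36,"dz":0,"wx":0,"wy":0,"wz":0},{"dx":-4.75,"dy":-0.36,"dz":0,"wx":0,"wy":0,"wz":0},{"dx":-4.75,"dy":-0.36,"dz":0,"wx":0,"wy":0,"wz":0},{"dx":-4.75,"dy":-0.36,"dz":0,"wx":0,"wy":0,"wz":0},{"dx":-4.75,"dy":-0.36,"dz":0,"wx":0,"wy":0,"wz":0},{"dx":-4.75,"dy":-0.36,"dz":0,"wx":0,"wy":0,"wz":0},{"dx":-4.75,"dy":-0.36,"dz":0,"wx":0,"wy":0,"wz":0}]'|grep pos
python3 -m inch '[{"dx":-4.75,"dy":-0.36,"dz":0,"wx":0,"wy":0,"wz":0},{"dx":0,"dy":0,"dz":0,"wx":0,"wy":0,"wz":0},{"dx":0,"dy":0,"dz":2,"wx":0,"wy":0,"wz":0},{"dx":0,"dy":0,"dz":2,"wx":0,"wy":0,"wz":0},{"dx":0,"dy":0,"dz":1.5,"wx":0,"wy":0,"wz":0},{"dx":0,"dy":0,"dz":0.7,"wx":0,"wy":0,"wz":0},{"dx":0,"dy":0,"dz":0,"wx":0,"wy":0,"wz":0},{"dx":0,"dy":0,"dz":0,"wx":0,"wy":0,"wz":0}]'|egrep 'pos|gap'
python3 -c "
from h import *
goto(.5870,-.1192,.124,15.8)"
```

```text
tcp_pos: [0.578, -0.0729, 0.2013]
tcp_pos: [0.5883, -0.1181, 0.1414]
finger_gap: 0.679
shift cm [-0.07 -0.16  1.74] tooly yaw 15.9 tz [ 0.001 -0.    -1.   ] q6 -0.66 t 27.225
world yaw change -0.1 -> wz 0.1
```

```bash
python3 -m inch '[{"dx":-0.07,"dy":-0.16,"dz":0.8,"wx":0,"wy":0,"wz":0},{"dx":0,"dy":0,"dz":0.4,"wx":0,"wy":0,"wz":0},{"dx":0,"dy":0,"dz":0.2,"wx":0,"wy":0,"wz":0},{"dx":0,"dy":0,"dz":0,"wx":0,"wy":0,"wz":0},{"dx":0,"dy":0,"dz":0,"wx":0,"wy":0,"wz":0}]'|egrep 'pos|force:'
for i in 1 2 3 ; do python3 -m inch '[{"dx":0,"dy":0,"dz":0.1,"wx":0,"wy":0,"wz":0},{"dx":0,"dy":0,"dz":0,"wx":0,"wy":0,"wz":0}]' | egrep 'pos|force:'; done
```

```text
tcp_pos: [0.5867, -0.1192, 0.1269]
force: [0.6, -0.4, -0.4]
gripper_force: 32.4
tcp_pos: [0.5866, -0.1191, 0.1258]
force: [-0.5, -0.4, 0.1]
gripper_force: 32.4
tcp_pos: [0.5865, -0.1192, 0.1247]
force: [-0.6, 0.6, 0.0]
gripper_force: 32.4
tcp_pos: [0.5866, -0.1192, 0.124]
force: [-0.7, 0.1, 2.6]
gripper_force: 32.6
```

```bash
python3 -m inch '[{"dx":0,"dy":0,"dz":0.03,"wx":0,"wy":0,"wz":0},{"dx":0,"dy":0,"dz":0,"wx":0,"wy":0,"wz":0},{"dx":0,"dy":0,"dz":0,"wx":0,"wy":0,"wz":0},{"dx":0,"dy":0,"dz":-1,"wx":0,"wy":0,"wz":0},{"dx":0,"dy":0,"dz":-3,"wx":0,"wy":0,"wz":0},{"dx":0,"dy":0,"dz":-4,"wx":0,"wy":0,"wz":0},{"dx":0,"dy":0,"dz":0,"wx":0,"wy":0,"wz":0},{"dx":0,"dy":0,"dz":0,"wx":0,"wy":0,"wz":0}]' 0.85 | egrep 'pos|gap'
python3 - <<'E'
from h import *
dish('green','g3',z=.062)
goto(.452,.19,.22,-7.1)
E
```

```text
tcp_pos: [0.5863, -0.1191, 0.2038]
finger_gap: 0.853
green 5933 px [321. 249.] ellipse [ 587.2 -120.6] [56.4 57.8] circle ((587.2235107421875, -120.39250183105469), 28.98713493347168)
shift cm [-0.21  0.1  11.8 ] tooly yaw 15.9 tz [-0.002  0.001 -1.   ] q6 -0.66 t 29.65
world yaw change -0.1 -> wz 0.1
shift cm [33.38 -4.42 -1.66] tooly yaw 15.9 tz [-0.002  0.001 -1.   ] q6 -0.66 t 29.65
world yaw change -23.0 -> wz 23.0
```

View pics/g3.png

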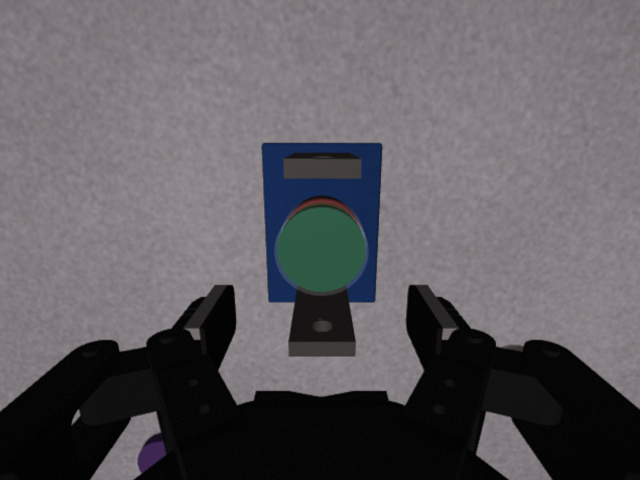

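The green dish is on top at (321,249), centred. The lugs' midlines are both at column 322, so the carrier yaw is about 15.9°. Next is the handle.

```bash
python3 -m inch '[{"dx":4.77,"dy":-0.63,"dz":-0.2,"wx":0,"wy":0,"wz":0},{"dx":4.77,"dy":-0.63,"dz":-0.2,"wx":0,"wy":0,"wz":0},{"dx":4.77,"dy":-0.63,"dz":-0.2,"wx":0,"wy":0,"wz":0},{"dx":4.77,"dy":-0.63,"dz":-0.2,"wx":0,"wy":0,"wz":0},{"dx":4.77,"dy":-0.63,"dz":-0.2,"wx":0,"wy":0,"wz":0},{"dx":4.77,"dy":-0.63,"dz":-0.2,"wx":0,"wy":0,"wz":0},{"dx":4.77,"dy":-0.63,"dz":-0.2,"wx":0,"wy":0,"wz":0},{"dx":0,"dy":0,"dz":0,"wx":0,"wy":0,"wz":9},{"dx":0,"dy":0,"dz":0,"wx":0,"wy":0,"wz":9},{"dx":0,"dy":0,"dz":0,"wx":0,"wy":0,"wz":5}]'|grep pos
python3 -m inch '[{"dx":0,"dy":0,"dz":0,"wx":0,"wy":0,"wz":0},{"dx":0,"dy":0,"dz":0,"wx":0,"wy":0,"wz":0}]'|grep pos
python3 - <<'E'
from h import *
np.save('w3.npy',eyes.camera_params('wrist'),allow_pickle=True)
im=eyes.snapshot('wrist'); cv2.imwrite('pics/h1.png',im[:,:,::-1])
goto(.452,.19,.2,-7.1)
E
```

```text
tcp_pos: [0.4518, 0.19, 0.2164]
tcp_pos: [0.4523, 0.1897, 0.2169]
shift cm [ 0.02 -0.04  1.7 ] tooly yaw -7.0 tz [-0.001 -0.    -1.   ] q6 0.29 t 31.2
world yaw change -0.1 -> wz 0.1
```

View pics/h1.png

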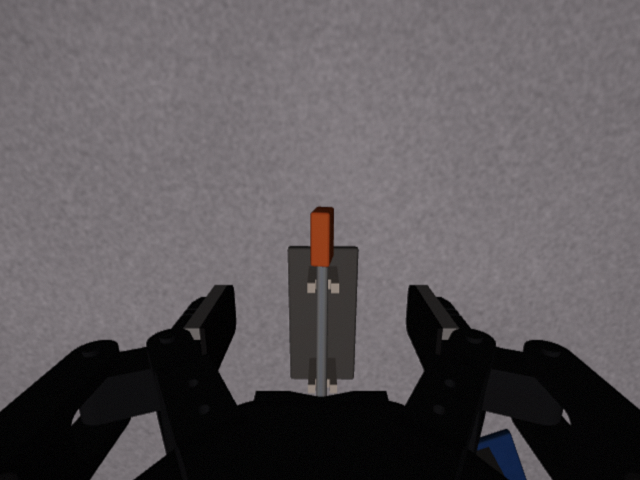

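The handle's top face spans rows 211–265 at columns 311–331. The rod runs straight down column ~322, so the yaw matches.

```bash
python3 - <<'E'
from h import *
p=np.load('w3.npy',allow_pickle=True).item(); im=cv2.imread('pics/h1.png')[:,:,::-1].copy()
b=blobs(im,'orange',100,s=120)[0]; C=cv2.findContours(b[2],0,2)[0][0].reshape(-1,2)
print(C.min(0),C.max(0))
a=ray('w',(321.5,212),.054,p);e=ray('w',(321.5,265.5),.054,p);print(a,e,np.linalg.norm(a-e),(a+e)/2)
r1=ray('w',(322,280),.0465,p);r2=ray('w',(321.5,385),.0465,p);d=r1-r2;print('rod',r1,r2,np.degrees(np.arctan2(-d[0],d[1])))
m=(a+e)/2; goto(m[0],m[1],.100,-7.0)
E
```

```text
[310 207] [333 266]
[0.45543216 0.20828604 0.054     ] [0.45071698 0.16954092 0.054     ] 0.03903097584179983 [0.45307457 0.18891348 0.054     ]
rod [0.44936693 0.15523557 0.0465    ] [0.43779793 0.06326555 0.0465    ] -7.169635841191982
shift cm [-0.07  0.09 11.7 ] tooly yaw -7.0 tz [-0.001 -0.    -1.   ] q6 0.29 t 31.2
world yaw change 0.0 -> wz -0.0
```

```bash
python3 -m inch '[{"dx":-0.07,"dy":0.09,"dz":3,"wx":0,"wy":0,"wz":0},{"dx":0,"dy":0,"dz":3,"wx":0,"wy":0,"wz":0},{"dx":0,"dy":0,"dz":3,"wx":0,"wy":0,"wz":0},{"dx":0,"dy":0,"dz":2,"wx":0,"wy":0,"wz":0},{"dx":0,"dy":0,"dz":0.7,"wx":0,"wy":0,"wz":0},{"dx":0,"dy":0,"dz":0,"wx":0,"wy":0,"wz":0},{"dx":0,"dy":0,"dz":0,"wx":0,"wy":0,"wz":0}]' 0.6 | egrep 'pos|force:|gap'
python3 -m inch '[{"dx":0,"dy":0,"dz":0,"wx":0,"wy":0,"wz":0},{"dx":0,"dy":0,"dz":0,"wx":0,"wy":0,"wz":0},{"dx":0,"dy":0,"dz":0,"wx":0,"wy":0,"wz":0},{"dx":0,"dy":0,"dz":0,"wx":0,"wy":0,"wz":0},{"dx":0,"dy":0,"dz":0,"wx":0,"wy":0,"wz":0},{"dx":0,"dy":0,"dz":0,"wx":0,"wy":0,"wz":0}]' 0 60
```

```text
tcp_pos: [0.454, 0.1891, 0.1012]
force: [0.1, 0.8, -0.0]
finger_gap: 0.601
gripper_force: 0.0
t: 32.83
tcp_pos: [0.4537, 0.1891, 0.1009]
tool_rot: [0.749, 0.662, 0.0, 0.0]
force: [-1.1, 0.1, 5.4]
finger_gap: 0.149
gripper_force: 62.5
```

```bash
python3 -m inch '[{"dx":0,"dy":0,"dz":-0.5,"wx":0,"wy":0,"wz":0},{"dx":0,"dy":0,"dz":-1.5,"wx":0,"wy":0,"wz":0},{"dx":0,"dy":0,"dz":-3,"wx":0,"wy":0,"wz":0},{"dx":0,"dy":0,"dz":-3,"wx":0,"wy":0,"wz":0},{"dx":0,"dy":0,"dz":0,"wx":0,"wy":0,"wz":-7.6},{"dx":0,"dy":0,"dz":0,"wx":0,"wy":0,"wz":-7.6},{"dx":0,"dy":0,"dz":0,"wx":0,"wy":0,"wz":-7.7},{"dx":0,"dy":0,"dz":0,"wx":0,"wy":0,"wz":0},{"dx":0,"dy":0,"dz":0,"wx":0,"wy":0,"wz":0}]' | egrep 'pos|force:|gap'
python3 - <<'E'
from h import *
c=np.array([.587,-.1195]); y=np.array([-np.sin(np.radians(15.9)),np.cos(np.radians(15.9))]); t=c+y*.24; print(t)
goto(t[0],t[1],.18,15.9)
E
```

```text
tcp_pos: [0.4534, 0.189, 0.1808]
force: [0.7, 0.4, -1.4]
finger_gap: 0.153
gripper_force: 61.7
[0.52124979 0.11131791]
shift cm [-9.32  4.43  0.09] tooly yaw 15.7 tz [ 0.  0. -1.] q6 -0.11 t 33.95
world yaw change 0.2 -> wz -0.2
```

```bash
python3 -m inch '[{"dx":-3.1,"dy":1.48,"dz":0,"wx":0,"wy":0,"wz":-0.2},{"dx":-3.1,"dy":1.48,"dz":0,"wx":0,"wy":0,"wz":0},{"dx":-3.1,"dy":1.48,"dz":0,"wx":0,"wy":0,"wz":0},{"dx":0,"dy":0,"dz":2,"wx":0,"wy":0,"wz":0},{"dx":0,"dy":0,"dz":2,"wx":0,"wy":0,"wz":0},{"dx":0,"dy":0,"dz":0.8,"wx":0,"wy":0,"wz":0},{"dx":0,"dy":0,"dz":0,"wx":0,"wy":0,"wz":0},{"dx":0,"dy":0,"dz":0,"wx":0,"wy":0,"wz":0}]' | egrep 'pos|force:|gap'
python3 - <<'E'
from h import *
c=np.array([.587,-.1195]); y=np.array([-np.sin(np.radians(15.9)),np.cos(np.radians(15.9))]); t=c+y*.24
goto(t[0],t[1],.133,15.9)
for n in('side','top'):
    im=eyes.snapshot(n); u,v,w,h=(290,150,160,180) if n=='side' else (210,180,200,150)
    cv2.imwrite(f'pics/i_{n}.png',cv2.resize(im[v:v+h,u:u+w,::-1],None,fx=3.2,fy=3.2,interpolation=cv2.INTER_CUBIC))
E
```

```text
tcp_pos: [0.522, 0.112, 0.1331]
force: [0.3, -0.5, -0.8]
finger_gap: 0.153
gripper_force: 61.8
shift cm [-0.04 -0.09  0.01] tooly yaw 16.0 tz [ 0.001  0.    -1.   ] q6 -0.28 t 34.95
world yaw change -0.1 -> wz 0.1
```

View pics/i_side.png

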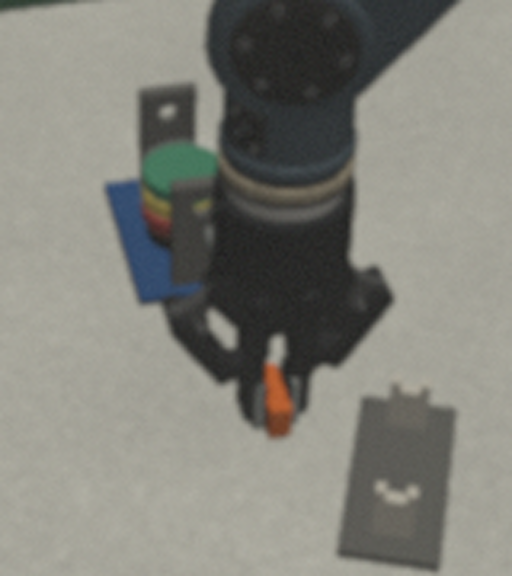

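The side crop shows the red/yellow/green stack, the far bore at crop (168,112), and the handle's end face at about (279,419). I check these against the predicted projections.

```bash
python3 - <<'E'
from h import *
c=np.array([.587,-.1195]); y=np.array([-np.sin(np.radians(15.9)),np.cos(np.radians(15.9))]); s=sense()['tcp_pos']
p=eyes.camera_params('side')
def pr(P): return cv2.projectPoints(np.array([P],float),p['rvec'],p['tvec'],np.array([[p['fx'],0,p['cx']],[0,p['fy'],p['cy']],[0,0,1]]),None)[0].ravel()
f=lambda uv:((uv-np.array([290,150]))*3.2).round(1)
a=lambda d,z,o=c:[*(o+y*d),z]
print('far bore',f(pr(a(-.048,.074))),'handle end',f(pr(a(.02,.074,s[:2]))),'top/bot',f(pr(a(.02,.086,s[:2]))),f(pr(a(.02,.062,s[:2]))))
x=np.array([y[1],-y[0]])
print('far lug top corners +y face',[f(pr([*(c-y*.048+x*k),.092])) for k in(-.02,.02)])
print('near lug +y face top',[f(pr([*(c+y*.058+x*k),.092])) for k in(-.02,.02)],'bottom',[f(pr([*(c+y*.058+x*k),.008])) for k in(-.02,.02)])
E
```

```text
far bore [168.6 112. ] handle end [281.  423.4] top/bot [281.9 408.7] [280.1 437.9]
far lug top corners +y face [array([196.8,  87.3]), array([140.4,  94.5])]
near lug +y face top [array([233.2, 179.8]), array([173.2, 187.9])] bottom [array([230.1, 276.7]), array([172.7, 284.8])]
```

View pics/i_top.png

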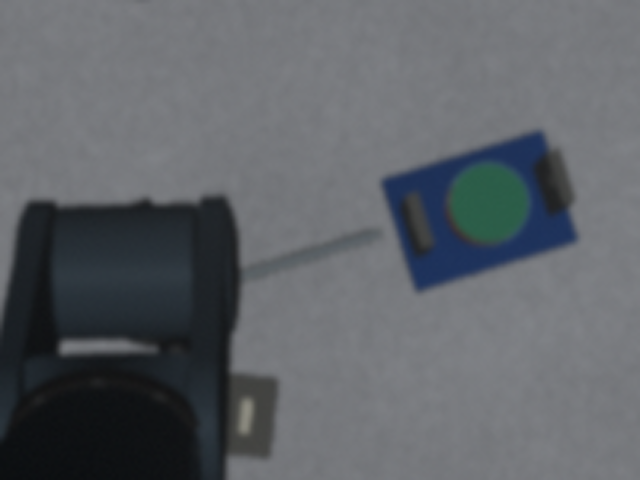

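The prediction and the image agree within about 1 mm. In the top view the rod line (240,274)–(382,232) extends through both lugs, so I insert it.

```bash
python3 -m inch '[{"dx":0,"dy":-0.09,"dz":0,"wx":0,"wy":0,"wz":0},{"dx":-1,"dy":0,"dz":0,"wx":0,"wy":0,"wz":0},{"dx":-0.7,"dy":0,"dz":0,"wx":0,"wy":0,"wz":0},{"dx":-0.6,"dy":0,"dz":0,"wx":0,"wy":0,"wz":0},{"dx":-0.6,"dy":0,"dz":0,"wx":0,"wy":0,"wz":0},{"dx":-0.6,"dy":0,"dz":0,"wx":0,"wy":0,"wz":0},{"dx":-0.6,"dy":0,"dz":0,"wx":0,"wy":0,"wz":0}]' | egrep 'pos|force:|gap'
python3 -m inch '[{"dx":-1,"dy":0,"dz":0,"wx":0,"wy":0,"wz":0},{"dx":-1,"dy":0,"dz":0,"wx":0,"wy":0,"wz":0},{"dx":-1,"dy":0,"dz":0,"wx":0,"wy":0,"wz":0},{"dx":0,"dy":0,"dz":0,"wx":0,"wy":0,"wz":0}]' | egrep 'pos|force:|gap'
python3 - <<'E'
from h import *
c=np.array([.587,-.1195]); y=np.array([-np.sin(np.radians(15.9)),np.cos(np.radians(15.9))]); t=c+y*.078
print('dist',(sense()['tcp_pos'][:2]-c)@y); goto(t[0],t[1],.133,15.9)
im=eyes.snapshot('top'); cv2.imwrite('pics/j_top.png',cv2.resize(im[180:330,210:410,::-1],None,fx=3.2,fy=3.2,interpolation=cv2.INTER_CUBIC))
E
```

```text
tcp_pos: [0.5322, 0.0718, 0.1325]
force: [0.1, -0.4, -0.8]
finger_gap: 0.148
gripper_force: 61.8
tcp_pos: [0.5409, 0.0424, 0.1325]
force: [0.4, 0.2, -1.3]
finger_gap: 0.148
gripper_force: 61.8
dist 0.16832974736905892
shift cm [-9.03 -0.   -0.04] tooly yaw 15.9 tz [ 0.001 -0.    -1.   ] q6 -0.41 t 36.425
world yaw change -0.0 -> wz 0.0
```

The tip is through the first lug with no side force. I continue.

```bash
python3 -m inch '[{"dx":-1,"dy":0,"dz":0,"wx":0,"wy":0,"wz":0},{"dx":-1,"dy":0,"dz":0,"wx":0,"wy":0,"wz":0},{"dx":-1,"dy":0,"dz":0,"wx":0,"wy":0,"wz":0},{"dx":-1,"dy":0,"dz":0,"wx":0,"wy":0,"wz":0},{"dx":-0.7,"dy":0,"dz":0,"wx":0,"wy":0,"wz":0},{"dx":-0.6,"dy":0,"dz":0,"wx":0,"wy":0,"wz":0},{"dx":-0.6,"dy":0,"dz":0,"wx":0,"wy":0,"wz":0},{"dx":-0.6,"dy":0,"dz":0,"wx":0,"wy":0,"wz":0}]' | egrep 'pos|force:|gap'
python3 -m inch '[{"dx":-0.6,"dy":0,"dz":0,"wx":0,"wy":0,"wz":0},{"dx":-0.6,"dy":0,"dz":0,"wx":0,"wy":0,"wz":0},{"dx":-0.6,"dy":0,"dz":0,"wx":0,"wy":0,"wz":0},{"dx":-0.4,"dy":0,"dz":0,"wx":0,"wy":0,"wz":0},{"dx":0,"dy":0,"dz":0,"wx":0,"wy":0,"wz":0}]' | egrep 'pos|force:|gap'
python3 - <<'E'
from h import *
c=np.array([.587,-.1195]); y=np.array([-np.sin(np.radians(15.9)),np.cos(np.radians(15.9))]); t=c+y*.078
print('dist',(sense()['tcp_pos'][:2]-c)@y); goto(t[0],t[1],.133,15.9)
E
```

```text
tcp_pos: [0.5584, -0.0194, 0.1325]
force: [-0.1, 0.4, -1.6]
finger_gap: 0.149
gripper_force: 61.8
tcp_pos: [0.5645, -0.0407, 0.1325]
force: [-0.8, -0.2, -0.4]
finger_gap: 0.148
gripper_force: 61.8
dist 0.08199691270137646
shift cm [-0.4   0.   -0.05] tooly yaw 16.0 tz [ 0.  0. -1.] q6 -0.55 t 38.1
world yaw change -0.1 -> wz 0.1
```

Now I go on in 1–2 mm steps until light contact with the lug.

```bash
for d in 1 2 3; do python3 -m inch '[{"dx":-0.12,"dy":0,"dz":0,"wx":0,"wy":0,"wz":0},{"dx":0,"dy":0,"dz":0,"wx":0,"wy":0,"wz":0}]' | egrep 'pos|force:'; done
python3 - <<'E'
from h import *
c=np.array([.587,-.1195]); y=np.array([-np.sin(np.radians(15.9)),np.cos(np.radians(15.9))])
print('dist',(sense()['tcp_pos'][:2]-c)@y)
cv2.imwrite('pics/k_side.png',cv2.resize(eyes.snapshot('side')[150:330,290:450,::-1],None,fx=3.2,fy=3.2,interpolation=cv2.INTER_CUBIC))
E
```

```text
tcp_pos: [0.5647, -0.0414, 0.1325]
force: [0.1, -0.7, -0.5]
gripper_force: 61.8
tcp_pos: [0.5651, -0.0426, 0.1325]
force: [-0.5, -0.1, 0.1]
gripper_force: 61.8
tcp_pos: [0.5653, -0.0437, 0.1325]
force: [0.2, 0.6, -0.8]
gripper_force: 61.8
dist 0.07887836917614592
```

```bash
for d in 1 2 3; do python3 -m inch '[{"dx":-0.1,"dy":0,"dz":0,"wx":0,"wy":0,"wz":0},{"dx":0,"dy":0,"dz":0,"wx":0,"wy":0,"wz":0}]' | egrep 'pos|^force:'; done
```

```text
tcp_pos: [0.5653, -0.0438, 0.1325]
force: [1.2, 5.0, 0.5]
tcp_pos: [0.5654, -0.0439, 0.1325]
force: [0.8, 8.1, 1.0]
tcp_pos: [0.5654, -0.044, 0.1325]
force: [0.3, 11.7, 2.7]
```

```bash
python3 -m inch '[{"dx":0.25,"dy":0,"dz":0,"wx":0,"wy":0,"wz":0},{"dx":0,"dy":0,"dz":0.1,"wx":0,"wy":0,"wz":0},{"dx":0,"dy":0,"dz":0.08,"wx":0,"wy":0,"wz":0},{"dx":0,"dy":0,"dz":0,"wx":0,"wy":0,"wz":0}]' | egrep 'pos|^force:'
python3 -m inch '[{"dx":0,"dy":0,"dz":0,"wx":0,"wy":0,"wz":0},{"dx":0,"dy":0,"dz":0,"wx":0,"wy":0,"wz":0},{"dx":0,"dy":0,"dz":0,"wx":0,"wy":0,"wz":0},{"dx":0,"dy":0,"dz":-1,"wx":0,"wy":0,"wz":0},{"dx":0,"dy":0,"dz":-3,"wx":0,"wy":0,"wz":0},{"dx":0,"dy":0,"dz":-4,"wx":0,"wy":0,"wz":0},{"dx":0,"dy":0,"dz":-4,"wx":0,"wy":0,"wz":0},{"dx":5,"dy":0,"dz":0,"wx":0,"wy":0,"wz":0},{"dx":5,"dy":0,"dz":0,"wx":0,"wy":0,"wz":0},{"dx":0,"dy":0,"dz":0,"wx":0,"wy":0,"wz":0}]' 0.5 | egrep 'pos|^force:|gap'
python3 - <<'E'
from h import *
cv2.imwrite('pics/l_w.png',eyes.snapshot('wrist')[:,:,::-1])
a=[cv2.resize(eyes.snapshot(n)[v:v+150,u:u+125],None,fx=3.2,fy=3.2,interpolation=cv2.INTER_CUBIC) for n,u,v in(('side',290,130),('top',300,180))]
cv2.imwrite('pics/l_st.png',np.hstack(a)[:,:,::-1])
E
```

```text
tcp_pos: [0.5651, -0.0438, 0.1307]
force: [-1.9, 5.0, 2.6]
tcp_pos: [0.5362, 0.0547, 0.2515]
force: [0.1, -1.7, -0.8]
finger_gap: 0.501
```

View pics/l_st.png

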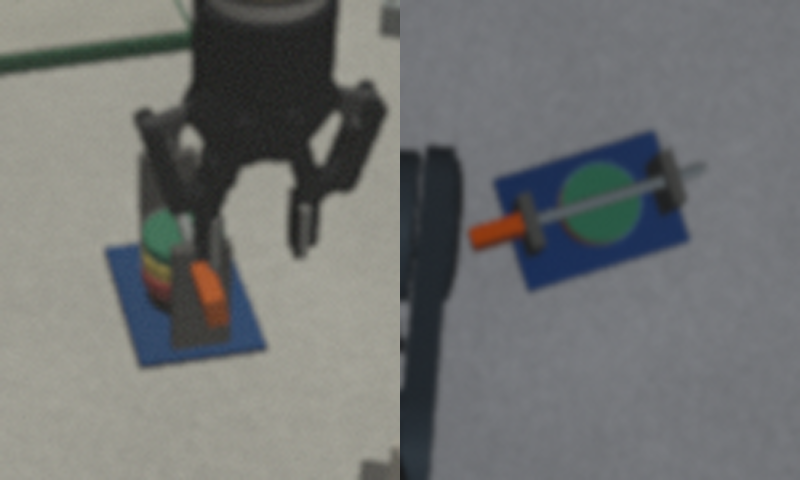

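The top crop shows the rod through both lugs, with its tip at (705,168), the handle against the near lug at (497,231), and the green dish centred underneath. The gripper is clear, so I hand in.

```bash
python3 -c "
from station import workorder,sense
print(sense()['t']); print(workorder.sign_off())"
```

```text
41.55
the job is handed in; nothing more can be done
None
```

The job is handed in at 41.6 s: red, yellow and green are stacked level within about 2 mm of the pedestal centre, the rod is through both lugs with its handle against the near lug, and the gripper has let go; the purple dish, drops bottle and jar were not touched.

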